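# Swing the cutting bar into line on the slab board and clamp it

### The job

Get the slab-cutting board ready: fetch the wooden bar, slide its forked heel round the steel post (under the post's head) and put the bar down flat on the board and let go, slanting well towards the robot (some 25 degrees) from its line along the fence. Then take it again near its free end and, keeping the fork on the post, swing it round over the lip until it drops in between lip and fence; let go, press on its top with the fingertips to feel that it sits fully down, and only then close the hinged clamp flap right down over it. Leave the things standing around where they are.

Things in the scene. Friction and masses are not known exactly. Their poses are not given: they have to be found in the camera images.
- board: Light wooden slab-cutting board fixed on the bench, 200 (x) x 270 (y) x 10 mm. Origin: centre of its underside; z up; +y along the line in which the bar must finally lie, its free end at the +y end (the robot's left); -x is the side towards the robot. The bar's final centre line is at board x = +35 mm.
- fence (a point): Middle of the top of the dark wooden fence along the far side of the bar's line, 12 mm high over the board's top, board x 55..63, y -35..+80 mm: there is no room for a finger between bar and fence there. Axes as the board's.
- lip (a point): Middle of the top of the small dark lip on the near side of the bar's line, 4.5 mm high over the board's top, board x 10..15, y 49..71 mm, with a ramp down to board x -3 mm. Lip to fence is 40 mm; the bar is 36 mm wide. Axes as the board's.
- post (a point): Foot of the fixed steel post, on the board's top face (board x 35, y -105, z 10 mm). Axes as the board's. The post is 14 mm across; a round head 30 mm across and 7 mm thick begins 25 mm above the board's top, so the 16 mm thick bar goes under it with 9 mm to spare and can only be slid in sideways.
- seat (a point): Point on the board's top face midway between lip and fence, below the clamp (board x 35, y 60, z 10 mm). Axes as the board's.
- bar: Loose wooden cutting bar 260 x 36 x 16 mm, about 0.25 kg, lying flat. Origin: centre of its underside; +x along it to the plain free end, z up. The other end (-x, the heel) is forked: two prongs with a slot 20 mm wide and 14 mm deep between them.
- bar_heel (a point): Point on the underside of the bar in the slot of the fork, at bar x = -123 mm: it coincides with the post's axis when the slot's bottom (bar x = -116 mm) touches the post.
- bar_seat (a point): Point on the bar's underside at bar x = +42 mm; it comes to lie on point seat.
- bar_tip (a point): Middle of the free end, underside, bar x = +130 mm.
- clamp (a joint): Hinge of the dark wooden clamp flap behind the fence, rad: 0 closed flat over the bar (underside 1 mm over its top), grows as it is raised, up to 1.6; starts 1.15 to 1.5 (nearly upright). Stiff: it stays where it is left, about 1 N at its tip moves it. Flap 56 mm long, 26 wide (along board y), 8 thick. A bar that sits on the lip keeps it from closing.
- clamp_hinge (a point): Middle of the clamp's hinge axis (board x 73, y 60, z 31 mm), axes as the board's; the axis runs along board y. The flap lies from it towards board -x when closed and straight up at 1.57. Two hinge cheeks beside the flap reach up to 37 mm above the bench.
- clamp_tip (a point): Middle of the flap's free edge, 56 mm from the hinge axis.
- jar_a: Bystander: glaze jar, 52 mm across, 68 mm high, with lid, upright close beside the free-end half of the bar; origin under its centre.
- jar_b: Bystander: glaze jar, 52 mm across, 68 mm high, with lid, upright close beside the heel half of the bar, on its other side; origin under its centre.
- bottle: Bystander: white trigger spray bottle, 206 mm high, 52 x 90 mm (long side along its y, roughly along world x), standing between bar and board; origin near its centre, underside.
- cup: Bystander: white tumbler with dark dots, 74 mm across, 116 mm high, behind; origin under its centre.
- vase: Bystander: unfired slender clay vase, 75 mm across, 270 mm high, behind; may have changed places with the cup; origin under its centre.
- stamp: Bystander: plaster stamp, 27 x 48 x 26 mm, in front of the right end of the board; origin under its centre.

How it is judged:
On the way, in this order (a step that is already met when the one before it is completed fails the run):
1. the bar lies flat on the board, its fork round the post, slanting at least 0.3 rad from its line towards the robot, and is let go (horizontal distance between bar_heel and post below 0.008 m and z of bar_heel in the frame of post below 0.003 m and angle between the x axis of bar and the y axis of board, either way round above 0.3 rad and x of bar_tip in the frame of post below -0.05 m and z of bar_tip in the frame of post below 0.004 m and contact force between the fingers and bar below 0.1 N), for 0.2 s.
2. the bar is being swung about the post: 0.08 to 0.25 rad from its line, its fork still round the post (horizontal distance between bar_heel and post below 0.01 m and angle between the x axis of bar and the y axis of board, either way round between 0.08 and 0.25 rad and z of bar_heel in the frame of post below 0.013 m).
3. the bar lies in line, down between lip and fence, and is let go, the clamp still open (horizontal distance between bar_heel and post below 0.008 m and angle between the x axis of bar and the y axis of board, either way round below 0.05 rad and x of bar_seat in the frame of seat between -0.005 and 0.005 m and z of bar_seat in the frame of seat below 0.002 m and z of bar_heel in the frame of post below 0.003 m and contact force between the fingers and bar below 0.1 N and value of joint clamp above 0.5 rad), for 0.2 s.
4. the fingers press the seated bar with more than 3 N while the clamp is open (horizontal distance between bar_heel and post below 0.008 m and angle between the x axis of bar and the y axis of board, either way round below 0.05 rad and x of bar_seat in the frame of seat between -0.005 and 0.005 m and z of bar_seat in the frame of seat below 0.002 m and z of bar_heel in the frame of post below 0.003 m and contact force between the fingers and bar above 3 N and value of joint clamp above 0.5 rad), for 0.05 s.
At the end, for the whole second after the job is handed in: The bar lies in line with the board (within 0.05 rad), its fork on the post (within 8 mm), down between lip and fence (within 5 mm of the seat sideways, less than 2 mm proud), at rest and let go, and the clamp flap is closed over it (below 0.06 rad) (horizontal distance between bar_heel and post below 0.008 m and angle between the x axis of bar and the y axis of board, either way round below 0.05 rad and x of bar_seat in the frame of seat between -0.005 and 0.005 m and z of bar_seat in the frame of seat below 0.002 m and z of bar_heel in the frame of post below 0.003 m and value of joint clamp below 0.06 rad and linear speed of bar below 0.01 m/s and contact force between the fingers and bar below 0.1 N); the robot touches nothing.
It fails at once if a bystander (glaze jars, spray bottle, cup, vase, stamp) is moved more than 30 mm (distance of any of jar_a, jar_b, bottle, cup, vase, stamp from where it was at the start of the episode above 0.03 m).
It also fails if it takes over 72 s, if anything falls off the work surface, if the arm or the gripper's body presses on something with over 40 N, if the wrist force passes 120 N, or if a joint passes its speed limit or range.

### The arm

A 7-joint arm with a two-finger parallel gripper is mounted at the origin on a cart in front of the work surface, level with it; the furniture and walls round the work are solid. World frame = base frame: x ahead of the robot, y to its left, z up, the work surface at z = 0. Lengths are in m, angles in rad, forces in N, time in s.
With the tool pointing down it reaches from about 0.4 to 0.875 m from the base axis. Payload 19.3 kg.
Tool frame: the origin (TCP) lies midway between the tips of the shut fingers; the grasp point (between the pads) lies 19 mm behind it; z points along the fingers, y is the line along which they close (so a half turn about z gives the same grasp; the last joint's range is limited). The gripper opens to 85 mm and grips with 20 to 120 N. Pads are 22 mm wide; open, the fingers measure 114 mm over their backs; the gripper's body (76 mm by 85 mm) begins 54 mm behind the grasp point. The pads swing forward as they close: fully open they stand 13 mm farther back than shut.
Start: joints at [-0.07, 0.521, -0.036, 1.599, 0.021, 1.021, -0.113], TCP at [0.625, -0, 0.231] pointing down, gripper open.
Joint ranges: [-2.91, 2.91], [-0.3, 2.13], [-1.5, 1.42], [0.17, 2.43], [-1.26, 4.41], [0.16, 1.93], [-2.52, 2.52]. Speed limits (rad/s): [1.89, 1.89, 2.39, 2.39, 3.01, 3.01, 3.01].

### API

Orientations are given as [roll, pitch, yaw] about the fixed x, y, z axes, in that order (R = Rz(yaw) Ry(pitch) Rx(roll)).
In Python, from workcell import bot, vision gives the robot as it stands (bot), with the cameras (vision).
- The arm moves only by the shell command python3 nudge.py 'ROWS' [FORCE]. ROWS is a JSON list of rows, 1 to 5 of them, each of 7 numbers: the finger opening in m, then dx, dy, dz in fractions of the full range, 1 being 0.3 m, then a rotation vector rx, ry, rz in fractions of the full range, 1 being 4 rad; each row is the pose to reach, as a shift and turn from the pose commanded when the command began, along the tool's axes at that moment; what a row does not reach only later rows make up. A row lasts 1/8 s, in which the tool goes at most 0.0625 m and 0.188 rad, less where a joint would pass 70% of its speed; a pose out of reach is approached as far as the arm can. The fingers move at their own pace and stop on an object; FORCE is the grip in N (left out, the last holds). Time passes only in rows, so rows that do not move let the fingers close. It prints the time, the measured TCP pose, the force, the opening and the grip force at its end. No shift or turn number may pass 1 either way. Input that does not fit is refused with a message, and nothing moves.
- bot.observe(): the state, without advancing time (a new reading comes with each control period).
- vision.grab_frame(name): name is "scene" or "side" or "wrist"; returns the picture (420x560x3 uint8, blue, green, red); there is no depth.
- vision.calibration(name): a dict with "vfov" (degrees; the focal length in pixels is half the picture's height over the tangent of half this angle, whatever the lens; pixels are square), "cx", "cy" (the principal point, pixels), "dist_coeffs" ([k1, k2, p1, p2, k3] as OpenCV has them; the pictures are not rectified), "eye" and "attitude" of the camera in the world. Camera axes: x right, y down, z forward; pixel columns grow to the right and rows downward; lengths in m; the calibration is good to about 2 mm. A picture is of the moment at which its call begins: read the wrist's pose just before it. calibration takes no time and is no camera call; for the wrist camera it gives the pose at the moment of the call.
- bot.job_done(): hands the job in; it is judged then, once.
The state is a dict: "clock": time; "qpos": joint angles; "qd": joint speeds; "joint_efforts": joint torques, N m; "position": TCP position; "tool_rot": TCP orientation; "force": force on the tool from outside, world axes, zero at the start; "moment": the same for the moment, N m; "grip_width": finger opening in m; "finger_force": force on a finger pad.
Only numpy, scipy, OpenCV 4.12 (cv2) and the standard library are available. Lean on these libraries where they do the work, as an engineer would, in place of code of your own. Each camera call takes 0.05 s, during which the arm holds its last target. There are 200 camera calls.

## Working session

There is one attempt and no reset: what is moved stays moved. The work goes in short steps, Python scripts to look and compute and a shell command to move; the robot and the scene stay as the last step left them, time stands still between calls to the robot, and variables do not carry over. Pictures are saved under pics/ and viewed, at most 13 in all, crops included, and the job is handed in when it is done.

```bash
ls; mkdir -p pics; python3 - <<'E'
from workcell import bot, vision
import cv2,json
s=bot.observe();print(s)
for n in("scene","side"):
    c=vision.calibration(n);print(n,c)
    im=vision.grab_frame(n);cv2.imwrite(f"pics/{n}0.png",im)
a=cv2.imread("pics/scene0.png");cv2.imwrite("pics/scene0b.png",cv2.resize(a,(800,600),interpolation=cv2.INTER_CUBIC))
a=cv2.imread("pics/side0.png");cv2.imwrite("pics/side0b.png",cv2.resize(a,(800,600),interpolation=cv2.INTER_CUBIC))
E
```

```text
nudge.py
pics
workcell.py
{'clock': 0.0, 'qpos': array([-0.07021426,  0.5220178 , -0.03632584,  1.59997915,  0.02119744,
        1.02108521, -0.11281211]), 'qd': array([-0.00046152, -0.00144706,  0.00077843,  0.00057285, -0.00061663,
        0.00119814,  0.00117146]), 'joint_efforts': array([-4.24098413e-03, -9.27110124e+01,  1.97758444e+00, -3.69928443e+01,
        1.76317629e-02,  8.19846697e-03, -6.58496788e-05]), 'position': array([ 6.24679405e-01, -2.67186070e-05,  2.30733715e-01]), 'tool_rot': array([-3.14049066e+00,  7.63053158e-05,  1.57078533e+00]), 'force': array([ 0.23423393, -0.37270835,  0.95847288]), 'moment': array([-0.02373013, -0.01244663,  0.02915751]), 'finger_force': 0.0, 'grip_width': 0.08550470960860733}
scene {'vfov': 52.30631396274981, 'cx': 287.5853510665193, 'cy': 209.09371791829273, 'dist_coeffs': array([-0.13675497,  0.        ,  0.        ,  0.        ,  0.        ]), 'eye': array([ 0.13366741, -0.70963445,  0.86762105]), 'attitude': array([-2.34129049, -0.01497711, -0.47531462])}
side {'vfov': 55.194044527779795, 'cx': 277.5507107293755, 'cy': 211.1775608850991, 'dist_coeffs': array([-0.1131464,  0.       ,  0.       ,  0.       ,  0.       ]), 'eye': array([0.48422275, 1.01121306, 0.65844947]), 'attitude': array([-2.12073119, -0.0166411 , -3.05777132])}
```

View pics/scene0b.png

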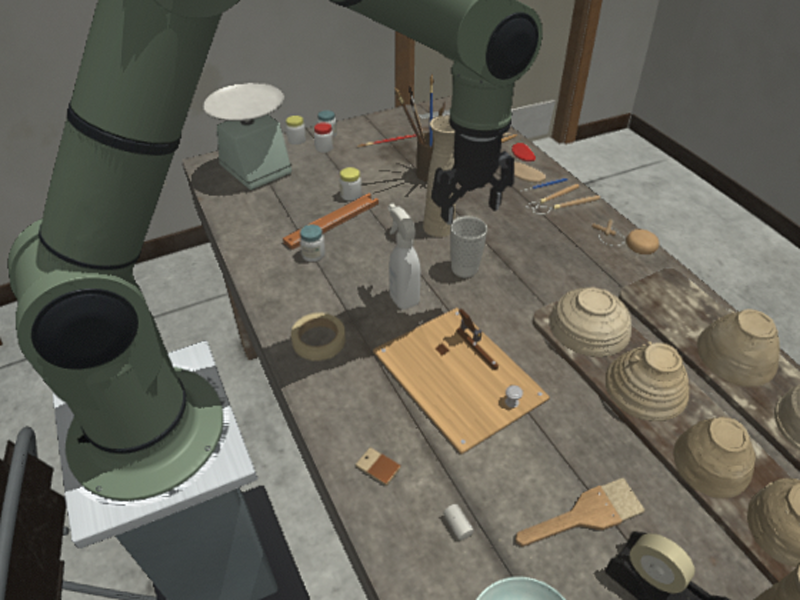

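View pics/side0b.png

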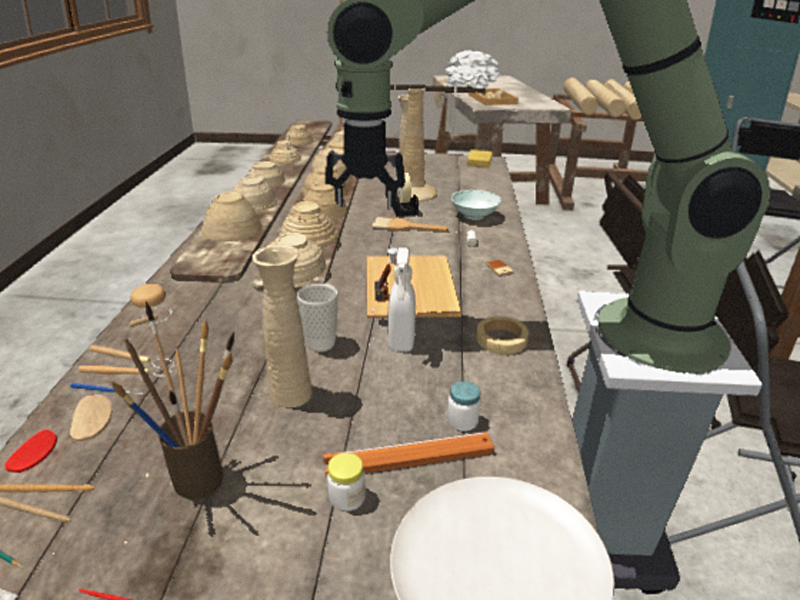

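Scene: bar at (285,240)–(378,200), jars at (312,243) and (350,183), bottle at (404,260), board with corners (457,309), (548,397), (463,449), (376,352), all in 800×600 pixels. I'll enlarge the bar and the board next.

```bash
python3 - <<'E'
import cv2,numpy as np
a=cv2.imread("pics/scene0.png");b=cv2.imread("pics/side0.png")
def cr(im,x,y,w,h,k): return cv2.resize(im[y:y+h,x:x+w],(w*k,h*k),interpolation=cv2.INTER_CUBIC)
# composite of board (scene) x5 
A=cr(a,255,210,135,110,5)
cv2.imwrite("pics/c_board.png",A)
B=cr(a,190,130,80,50,9)[:, :720]   # 720x450 too tall
B=cr(a,190,125,133,57,6)[:300]; B=cr(a,190,125,133,50,6)
C=cr(b,220,295,133,50,6)
cv2.imwrite("pics/c_bar.png",np.vstack([B,C]))
E
```

```text
(no output)
```

View pics/c_board.png

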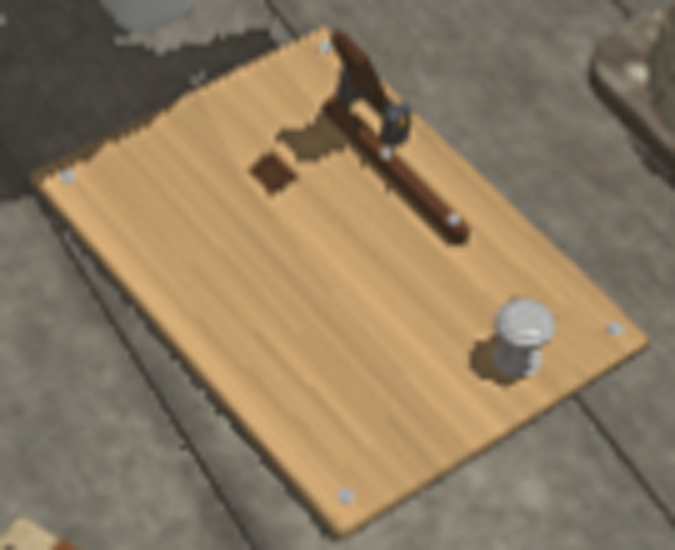

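View pics/c_bar.png

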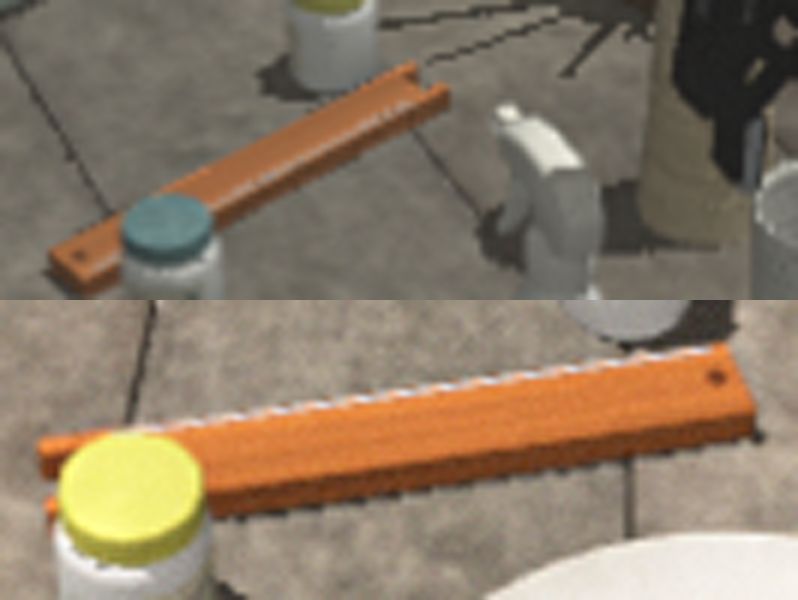

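Board crop: post head centre (525,322), lip (273,173), fence end (455,230), flap upright at (360,70). Bar crops: forked end is at the upper right in scene (prong tips (412,63), (447,88)). The plain end with the dot is at (50,255), beside the teal jar.

```bash
cat > h.py <<'E'
import numpy as np,cv2
from scipy.spatial.transform import Rotation as R
from workcell import bot, vision
def K(c):
    f=210/np.tan(np.radians(c["vfov"])/2);return np.array([[f,0,c["cx"]],[0,f,c["cy"]],[0,0,1]])
def ray(c,uv,z):
    p=cv2.undistortPoints(np.array([[uv]],float),K(c),c["dist_coeffs"])[0,0]
    d=R.from_euler("xyz",c["attitude"]).as_matrix()@np.array([p[0],p[1],1.]);e=c["eye"]
    return e+d*(z-e[2])/d[2]
def proj(c,P):
    r=R.from_euler("xyz",c["attitude"]).as_matrix().T
    return cv2.projectPoints(np.atleast_2d(np.asarray(P,float)),cv2.Rodrigues(r)[0],-r@c["eye"],K(c),c["dist_coeffs"])[0][:,0]
def px(p,off,k): return (np.array(p)+.5)/k-.5+np.array(off)
E
python3 - <<'E'
from h import *
S=vision.calibration("scene");D=vision.calibration("side")
b=[ray(S,px(p,(255,210),5),.010)[:2] for p in[(328,27),(648,338),(338,527),(38,176)]]
print("board FL,FR,NR,NL",np.round(b,4),"sides",[round(float(np.linalg.norm(b[i]-b[(i+1)%4])),4) for i in range(4)],"c",np.mean(b,0))
y=(b[0]-b[1]+b[3]-b[2]);print("yaw of board y",np.arctan2(y[1],y[0])-np.pi/2)
print("post head",ray(S,px((525,320),(255,210),5),.042))
print("lip",ray(S,px((273,173),(255,210),5),.0145))
f=lambda c,p,o:ray(c,px(p,o,6),.016)[:2]
for n,c,o,ps in(("scene",S,(190,125),[(50,253),(86,279),(447,87),(410,64)]),("side",D,(220,295),[(752,106),(728,45),(40,138),(48,204)])):
    q=[f(c,p,o) for p in ps];print(n,np.round(q,4),"len",[round(float(np.linalg.norm(q[i]-q[(i+1)%4])),4) for i in range(4)])
    d=q[0]+q[1]-q[2]-q[3];print("centre",np.mean(q,0),"yaw",np.arctan2(d[1],d[0]))
print("jarA?",ray(S,px((168,218),(190,125),6),.068),"yellow",ray(D,px((130,175),(220,295),6),.068))
E
```

```text
board FL,FR,NR,NL [[ 0.6216  0.0075]
 [ 0.6544 -0.2553]
 [ 0.4602 -0.2783]
 [ 0.4269 -0.0208]] sides [0.2649, 0.1955, 0.2597, 0.1968] c [ 0.54078965 -0.13673233]
yaw of board y 0.12626365860905087
post head [ 0.58763623 -0.23574965  0.042     ]
lip [ 0.53751818 -0.07791282  0.0145    ]
scene [[0.3787 0.3646]
 [0.3887 0.3351]
 [0.6326 0.4093]
 [0.6231 0.44  ]] len [0.0312, 0.2549, 0.0321, 0.2558]
centre [0.50579606 0.38722599] yaw -2.8444546408603943
side [[0.3788 0.3724]
 [0.3862 0.3413]
 [0.6342 0.4134]
 [0.6256 0.4437]] len [0.0319, 0.2583, 0.0315, 0.257]
centre [0.50620534 0.39269865] yaw -2.8596089627743075
jarA? [0.42671506 0.29928542 0.068     ] yellow [0.59011853 0.47459129 0.068     ]
```

```bash
cat >> h.py <<'E'
def delta(pos,yaw,rp=None):
    "shift and turn in tool axes from the measured pose to a tool-down target"
    s=bot.observe();r=R.from_euler("xyz",s["tool_rot"]);g=R.from_euler("xyz",[np.pi,0,yaw])
    print("t",round(s["clock"],2),"pos",np.round(s["position"],4),"rot",np.round(s["tool_rot"],4),"w",round(s["grip_width"],4),"F",np.round(s["force"],1))
    print("d",np.round(r.inv().apply(np.array(pos)-s["position"]),4),"rv",np.round((r.inv()*g).as_rotvec(),4))
E
python3 - <<'E'
from h import *
S=vision.calibration("scene");D=vision.calibration("side")
k=1.42857
for n,c,p,z in(("bottle S",S,(404,300),0),("bottle D",D,(401,345),0),("bottle head S",S,(402,210),.2),("bottle head D",D,(400,255),.2),("vase S bottom",S,(437,230),0),("vase D bottom",D,(290,400),0),("cup S",S,(466,268),0),("cup D",D,(320,345),0),("stamp S",S,(458,525),.02)):
    print(n,ray(c,np.array(p)/k,z))
delta((.506,.39,.25),-2.852)
E
```

```text
bottle S [0.54012701 0.08210736 0.        ]
bottle D [0.54091472 0.10041361 0.        ]
bottle head S [0.55056934 0.11429206 0.2       ]
bottle head D [0.54629685 0.10750634 0.2       ]
vase S bottom [0.7130507  0.25538401 0.        ]
vase D bottom [0.71810885 0.28210648 0.        ]
cup S [0.70458232 0.11104245 0.        ]
cup D [0.69819023 0.11757755 0.        ]
stamp S [ 0.38869773 -0.39289823  0.02      ]
t 0.1 pos [ 6.247e-01 -1.000e-04  2.308e-01] rot [-3.1405e+00  1.0000e-04  1.5707e+00] w 0.0854 F [-0.   0.3 -0.5]
d [ 0.39   -0.1187 -0.0191] rv [-8.0000e-04 -9.0000e-04 -1.8604e+00]
```

The manual's scale: shifts go in shares of 0.3 m and turns go in shares of 4 rad. Converting my numbers, 0.24 m / 0.3 = 0.8, 0.18 m / 0.3 = 0.6, -0.92 rad / 4 = -0.23.

```bash
python3 nudge.py '[[0.085, 0, -0.1, -0.1333, 0, 0, -0.045], [0.085, 0.2, -0.1333, -0.1333, 0, 0, -0.09], [0.085, 0.4, -0.2, -0.1333, 0, 0, -0.1375], [0.085, 0.6, -0.2333, -0.1333, 0, 0, -0.1825], [0.085, 0.8, -0.3, -0.1333, 0, 0, -0.23]]'; python3 -c "
from h import *
delta((.506,.39,.25),-2.852)"
```

```text
clock: 0.72
position: [0.5347, 0.241, 0.2711]
tool_rot: [-3.142, 0.0, 2.494]
force: [1.6, -0.0, 0.9]
grip_width: 0.0847
finger_force: 0.0
t 0.72 pos [0.5347 0.241  0.2711] rot [-3.1415  0.      2.4939] w 0.0847 F [ 1.6 -0.   0.9]
d [0.1128 0.1015 0.0211] rv [-1.000e-04 -0.000e+00 -9.373e-01]
```

In the tool's units: 0.113 m / 0.3 = 0.3767, 0.101 m / 0.3 = 0.3367, -0.937 rad / 4 = -0.2343.

```bash
python3 nudge.py '[[0.085, 0.1333, 0.1167, 0, 0, 0, -0.045], [0.085, 0.2667, 0.2333, 0.0333, 0, 0, -0.09], [0.085, 0.3767, 0.3367, 0.07, 0, 0, -0.1375], [0.085, 0.3767, 0.3367, 0.07, 0, 0, -0.1875], [0.085, 0.3767, 0.3367, 0.07, 0, 0, -0.2343]]'; python3 - <<'E'
from h import *
delta((.506,.39,.25),-2.852)
c=vision.calibration("wrist");im=vision.grab_frame("wrist");print(c)
n=[(.428,.299),(.59,.475)]
print(proj(c,[(.506,.39,.016),(.383,.355,.016),(.628,.427,.016)]))
cv2.imwrite("pics/w1.png",cv2.resize(im,(800,600),interpolation=cv2.INTER_CUBIC));cv2.imwrite("pics/w1o.png",im)
E
```

```text
clock: 1.35
position: [0.5064, 0.3886, 0.2496]
tool_rot: [-3.141, -0.001, -2.865]
force: [1.3, -0.7, 0.0]
grip_width: 0.0849
finger_force: 0.0
t 1.35 pos [0.5064 0.3886 0.2496] rot [-3.1413e+00 -1.1000e-03 -2.8652e+00] w 0.0849 F [ 1.3 -0.7  0. ]
d [ 0.      0.0015 -0.0004] rv [-0.0003 -0.0011 -0.0132]
{'vfov': 69.22002791605826, 'cx': 278.91985763984286, 'cy': 206.97838215241504, 'dist_coeffs': array([-0.02396797,  0.        ,  0.        ,  0.        ,  0.        ]), 'eye': array([0.42959615, 0.36751044, 0.39316165]), 'attitude': array([2.82425760e+00, 6.21384413e-04, 1.84740515e+00])}
[[279.7165631  173.61597089]
 [279.73506158  62.8134906 ]
 [281.27731971 263.8256662 ]]
```

View pics/w1.png

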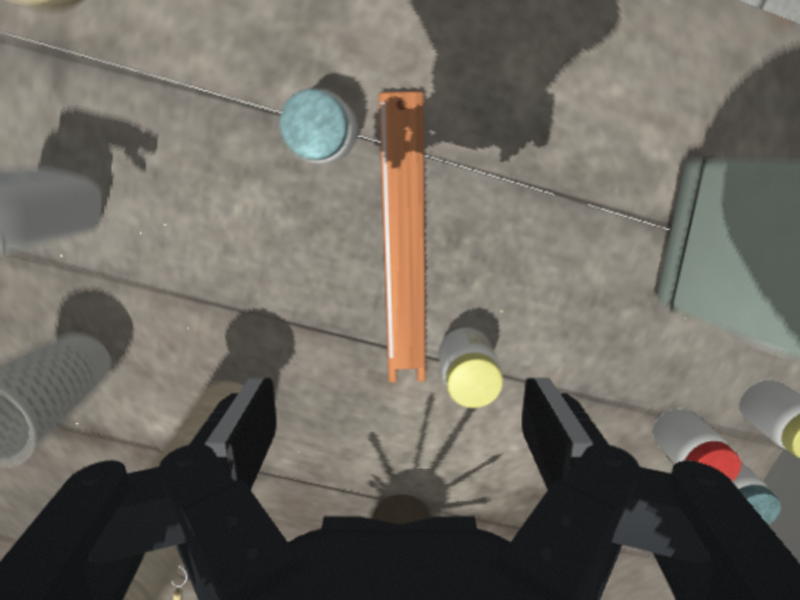

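Bar runs from free end (378,93)–(424,92) to prong tips (390,380)–(425,380) in the 800×600 picture. The teal jar is at (316,125) and the yellow jar at (474,380).

```bash
python3 - <<'E'
from h import *
c=vision.calibration("wrist")
q=[ray(c,px(p,(0,0),1/.7),.016)[:2] for p in []]
q=[ray(c,(np.array(p)+.5)*.7-.5,.016)[:2] for p in[(424,91),(378,92),(389,381),(425,381)]]
print(np.round(q,4),[round(float(np.linalg.norm(q[i]-q[(i+1)%4])),4) for i in range(4)])
d=q[0]+q[1]-q[2]-q[3];yaw=np.arctan2(d[1],d[0]);print("c",np.mean(q,0),"yaw",yaw)
for p in[(316,122),(474,380)]: print("jar",ray(c,(np.array(p)+.5)*.7-.5,.068))
delta((*np.mean(q,0),.1),yaw)
E
```

```text
[[0.379  0.3721]
 [0.39   0.3372]
 [0.6357 0.4167]
 [0.6258 0.4505]] [0.0366, 0.2583, 0.0352, 0.259]
c [0.50760635 0.39411425] yaw -2.831313788766376
jar [0.42621322 0.30478481 0.068     ]
jar [0.58628714 0.47821686 0.068     ]
t 1.4 pos [0.5067 0.3882 0.2497] rot [-3.1412e+00 -9.0000e-04 -2.8558e+00] w 0.0849 F [ 0.4 -0.3  0.3]
d [-0.0027  0.0055  0.1497] rv [-0.0004 -0.0009 -0.0245]
```

In the tool's units: 0.243 m / 0.3 = 0.81, 0.22 m / 0.3 = 0.7333, -0.02 rad / 4 = -0.005.

```bash
python3 nudge.py '[[0.085, -0.0067, 0.0167, 0.2, 0, 0, -0.005], [0.085, -0.0067, 0.0167, 0.4, 0, 0, -0.005], [0.085, -0.0067, 0.0167, 0.6, 0, 0, -0.005], [0.085, -0.0067, 0.0167, 0.7333, 0, 0, -0.005], [0.085, -0.0067, 0.0167, 0.81, 0, 0, -0.005]]' 40; python3 nudge.py '[[0.085, 0, 0, 0.0067, 0, 0, 0], [0.03, 0, 0, 0.0067, 0, 0, 0], [0.03, 0, 0, 0.0067, 0, 0, 0], [0.03, 0, 0, 0.0067, 0, 0, 0], [0.03, 0, 0, 0.0067, 0, 0, 0]]' 40
```

```text
clock: 2.02
position: [0.5069, 0.3928, 0.0052]
tool_rot: [-3.141, -0.002, -2.855]
force: [0.2, 0.5, 0.7]
grip_width: 0.085
finger_force: 0.0
clock: 2.65
position: [0.508, 0.3938, 0.0066]
tool_rot: [3.141, 0.001, -2.853]
force: [-0.4, -2.5, 9.7]
grip_width: 0.0351
finger_force: 39.4
```

In the tool's units: -0.26 m / 0.3 = -0.8667, -0.02 m / 0.3 = -0.0667.

```bash
python3 nudge.py '[[0.03, 0, 0, -0.0667, 0, 0, 0], [0.03, 0, 0, -0.2667, 0, 0, 0], [0.03, 0, 0, -0.4667, 0, 0, 0], [0.03, 0, 0, -0.6667, 0, 0, 0], [0.03, 0, 0, -0.8667, 0, 0, 0]]'; python3 - <<'E'
from h import *
b=.126;B=np.array([.5408,-.1367]);Rb=np.array([[np.cos(b),-np.sin(b)],[np.sin(b),np.cos(b)]])
post=B+Rb@[.035,-.105];yaw=b+np.pi/2+.436;u=np.array([np.cos(yaw),np.sin(yaw)])
print("post",post,"yaw",yaw,"start",post+u*.165,"end",post+u*.123)
delta((*(post+u*.165),.265),yaw)
E
```

```text
clock: 3.28
position: [0.5071, 0.3932, 0.2689]
tool_rot: [3.141, 0.001, -2.852]
force: [1.3, 0.3, -2.3]
grip_width: 0.0349
finger_force: 41.4
post [ 0.58871756 -0.23646927] yaw 2.1327963267948964 start [ 0.50079242 -0.09684775] end [ 0.52317336 -0.13238777]
t 3.27 pos [0.5071 0.3932 0.2689] rot [ 3.1411e+00  9.0000e-04 -2.8521e+00] w 0.0349 F [ 1.3  0.3 -2.3]
d [ 0.1459 -0.4679  0.0035] rv [1.0000e-03 5.0000e-04 1.2983e+00]
```

In the tool's units: -0.278 m / 0.3 = -0.9267, -0.221 m / 0.3 = -0.7367, 0.88 rad / 4 = 0.22.

```bash
python3 nudge.py '[[0.03, 0.05, -0.1667, 0, 0, 0, 0.0425], [0.03, 0.11, -0.3567, 0, 0, 0, 0.085], [0.03, 0.17, -0.5467, 0, 0, 0, 0.13], [0.03, 0.23, -0.7367, 0, 0, 0, 0.175], [0.03, 0.29, -0.9267, 0, 0, 0, 0.22]]'; python3 -c "
from h import *
delta((.5008,-.0968,.265),2.1328)"
```

```text
clock: 3.9
position: [0.5028, 0.1004, 0.2667]
tool_rot: [3.14, 0.001, 2.545]
force: [1.7, -0.2, -1.4]
grip_width: 0.0344
finger_force: 41.4
t 3.9 pos [0.5028 0.1004 0.2667] rot [3.1404e+00 9.0000e-04 2.5450e+00] w 0.0344 F [ 1.7 -0.2 -1.4]
d [-0.1091 -0.1643  0.0016] rv [0.0014 0.0006 0.4122]
```

```bash
python3 -c "
from h import *
delta((.611,-.104,.265),2.1328)"
```

```text
t 3.9 pos [0.5028 0.1004 0.2667] rot [3.1404e+00 9.0000e-04 2.5450e+00] w 0.0344 F [ 1.7 -0.2 -1.4]
d [-0.2043 -0.1084  0.0017] rv [0.0014 0.0006 0.4122]
```

In the tool's units: -0.204 m / 0.3 = -0.68, -0.153 m / 0.3 = -0.51, 0.412 rad / 4 = 0.103.

```bash
python3 nudge.py '[[0.03, -0.1667, -0.09, 0, 0, 0, 0.0375], [0.03, -0.34, -0.18, 0, 0, 0, 0.075], [0.03, -0.51, -0.27, 0, 0, 0, 0.103], [0.03, -0.68, -0.36, 0, 0, 0, 0.103], [0.03, -0.68, -0.36, 0, 0, 0, 0.103]]'; python3 - <<'E'
from h import *
delta((.5008,-.0968,.1),2.1328)
c=vision.calibration("wrist");im=vision.grab_frame("wrist");np.save("w2.npy",[c])
cv2.imwrite("pics/w2.png",cv2.resize(im,(800,600),interpolation=cv2.INTER_CUBIC))
E
```

```text
clock: 4.53
position: [0.6131, -0.1054, 0.2659]
tool_rot: [-3.141, 0.001, 2.134]
force: [-0.5, 1.7, -2.5]
grip_width: 0.0349
finger_force: 41.4
t 4.53 pos [ 0.6131 -0.1054  0.2659] rot [-3.1415e+00  1.2000e-03  2.1336e+00] w 0.0349 F [-0.5  1.7 -2.5]
d [ 0.0674 -0.0904  0.1658] rv [-0.0001  0.0012  0.0008]
```

View pics/w2.png

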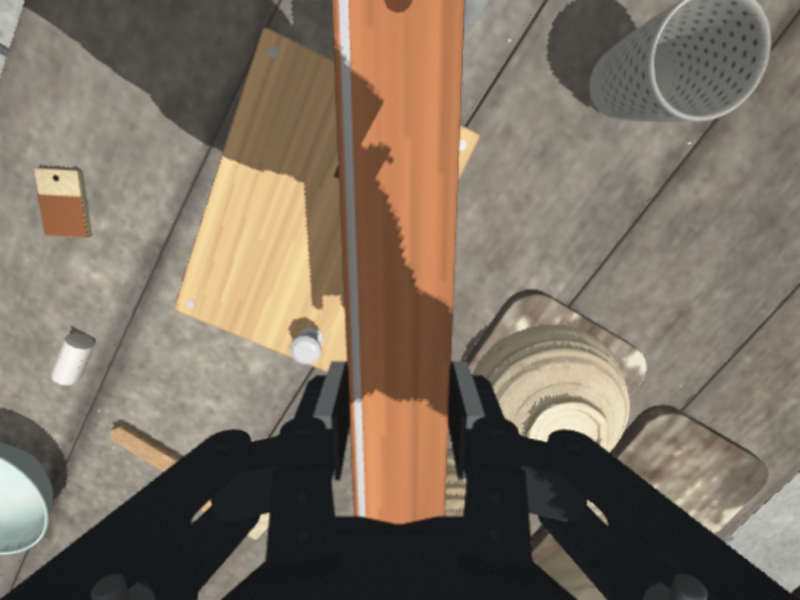

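Post head centre is at (306,347). Board corners are at (265,30), (177,308) and (479,133). Bar is held straight, with its top edges at (335,0)–(354,515) and (465,0)–(446,515).

```bash
python3 - <<'E'
from h import *
c=np.load("w2.npy",allow_pickle=True)[0]
w=lambda p,z:ray(c,(np.array(p)+.5)*.7-.5,z)[:2]
print("post head",w((306,346.5),.042))
FL,NL,NR=w((479,133),.01),w((265,29),.01),w((177,308),.01)
print(FL,NL,NR,np.linalg.norm(FL-NL),np.linalg.norm(NL-NR),"centre",(FL+NR)/2)
for d in(NL-NR,):print("yaw",np.arctan2(d[1],d[0])-np.pi/2)
d=FL-NL;print("yaw",np.arctan2(d[1],d[0]))
z=.2659+.0094
a,b,e,f=w((335,5),z),w((353,500),z),w((465,5),z),w((446,500),z)
for p,q in((a,b),(e,f)):
    d=p-q;print("edge yaw",np.arctan2(d[1],d[0]))
m=(b+f)/2;m2=(a+e)/2;d=m2-m;print("mid yaw",np.arctan2(d[1],d[0]),"widths",np.linalg.norm(a-e),np.linalg.norm(b-f))
u=np.array([np.cos(2.134),np.sin(2.134)]);n=np.array([-u[1],u[0]]);t=np.array([.6131,-.1054])
for q in(m,m2):print("rel along,lat",(q-t)@u,(q-t)@n)
print("dot",(w((398,3),z)-t)@u,(w((398,3),z)-t)@n)
E
```

```text
post head [ 0.58909182 -0.22725398]
[0.62055403 0.0138999 ] [ 0.42738565 -0.01339579] [ 0.46336572 -0.27556377] 0.19508735940395744 0.26462542951136275 centre [ 0.54195987 -0.13083193]
yaw 0.13638849771966832
yaw 0.14037577154074662
edge yaw 2.130122556577767
edge yaw 2.1370233620595966
mid yaw 2.1335725659875364 widths 0.034872421103759155 0.03601451269318195
rel along,lat -0.04660139282912118 -0.0011522823040794813
rel along,lat 0.11889609459559569 -0.001223021563490051
dot 0.11932964363327742 -0.0006887572028854635
```

```bash
python3 -c "
from h import *
delta((.5008,-.0897,.06),2.142)"
```

```text
t 4.58 pos [ 0.6126 -0.1026  0.2659] rot [ 3.1412e+00 -1.0000e-04  2.1363e+00] w 0.0346 F [-1.1  1.1 -2.3]
d [ 0.0708 -0.0875  0.2059] rv [ 0.0004 -0.0001 -0.0057]
```

In the tool's units: 0.206 m / 0.3 = 0.6867, 0.17 m / 0.3 = 0.5667, -0.005 rad / 4 = -0.0013.

```bash
python3 nudge.py '[[0.03, 0.12, -0.1467, 0.0667, 0, 0, 0], [0.03, 0.2367, -0.2917, 0.1667, 0, 0, -0.0013], [0.03, 0.2367, -0.2917, 0.3667, 0, 0, -0.0013], [0.03, 0.2367, -0.2917, 0.5667, 0, 0, -0.0013], [0.03, 0.2367, -0.2917, 0.6867, 0, 0, -0.0013]]';python3 nudge.py '[[0.03, 0, 0, 0, 0, 0, 0]]'; python3 - <<'E'
from h import *
delta((.5008,-.0897,.06),2.142)
im=vision.grab_frame("scene");cv2.imwrite("pics/s3o.png",im)
x,y,w,h=270,215,120,90
S=vision.calibration("scene");s=bot.observe();yw=s["tool_rot"][2];u=np.array([np.cos(yw),np.sin(yw),0]);print("proj fork top mid",proj(S,[s["position"]-u*.13+[0,0,.0094], (.590,-.2285,.042)]))
cv2.imwrite("pics/s3.png",cv2.resize(im[y:y+h,x:x+w],None,fx=6,fy=6,interpolation=cv2.INTER_CUBIC))
E
```

```text
clock: 5.2
position: [0.4998, -0.0869, 0.0581]
tool_rot: [-3.141, -0.001, 2.145]
force: [0.5, -0.2, -1.3]
grip_width: 0.0347
finger_force: 41.4
clock: 5.32
position: [0.4994, -0.087, 0.0584]
tool_rot: [-3.139, -0.003, 2.145]
force: [-0.1, -0.4, -0.6]
grip_width: 0.0346
finger_force: 41.4
t 5.33 pos [ 0.4994 -0.087   0.0584] rot [-3.1393e+00 -2.7000e-03  2.1454e+00] w 0.0346 F [-0.1 -0.4 -0.6]
d [-0.003  -0.0003 -0.0016] rv [-0.0023 -0.0027  0.0034]
proj fork top mid [[346.44222241 257.6031591 ]
 [358.74916587 271.12557199]]
```

View pics/s3.png

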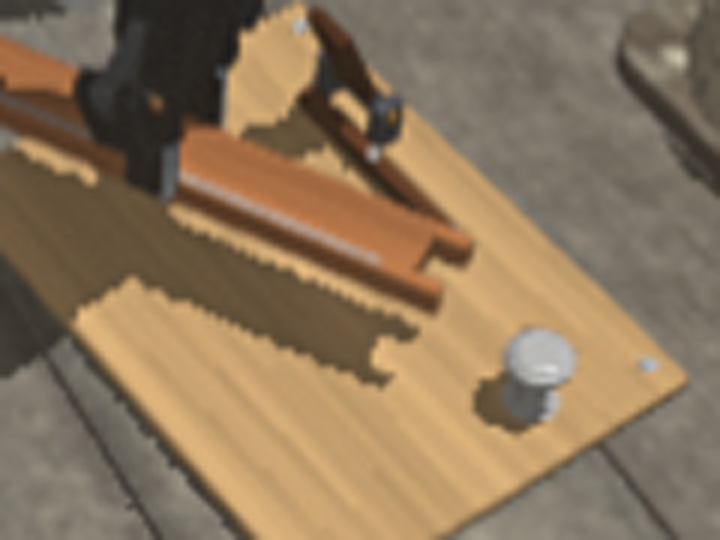

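Prong tips are at about (440,291) and (472,247) in the crop, post head centre at (540,353), foot at (530,408). I'll use the fork, whose position is known, to remove the camera bias.

```bash
python3 - <<'E'
from h import *
S=vision.calibration("scene");s=bot.observe();yw=s["tool_rot"][2];P=s["position"]
f=proj(S,[P-np.array([np.cos(yw),np.sin(yw),0])*.13+[0,0,.0094]])[0]
off=px((456,268.5),(270,215),6)-f
for p,z in(((540,352),.042),((530,408),.010+.001)):
    print(ray(S,px(p,(270,215),6)-off,z))
E
```

```text
[ 0.59302947 -0.23140107  0.042     ]
[ 0.59024341 -0.23581323  0.011     ]
```

```bash
cat >> h.py <<'E'
def ins(along,z,post=(.591,-.2303),yaw=2.142):
    u=np.array([np.cos(yaw),np.sin(yaw)]);p=np.array(post)+u*along
    delta((*p,z),yaw);s=bot.observe();r=s["position"][:2]-np.array(post);print("along",r@u,"lat",r@np.array([-u[1],u[0]]))
E
python3 -c "
from h import *
ins(.160,.0206)"
```

```text
t 5.38 pos [ 0.5005 -0.0874  0.06  ] rot [-3.1413e+00 -9.0000e-04  2.1449e+00] w 0.0347 F [ 0.6 -0.2 -1.8]
d [-0.0092 -0.0012  0.0394] rv [-0.0003 -0.0009  0.0029]
along 0.16916275387952462 lat -0.0011416069723699102
```

In the tool's units: 0.039 m / 0.3 = 0.13, 0.026 m / 0.3 = 0.0867, 0.003 rad / 4 = 0.0008.

```bash
python3 nudge.py '[[0.03, -0.01, -0.0033, 0.0433, 0, 0, 0.0008], [0.03, -0.02, -0.0033, 0.0867, 0, 0, 0.0008], [0.03, -0.03, -0.0033, 0.13, 0, 0, 0.0008], [0.03, -0.03, -0.0033, 0.13, 0, 0, 0.0008], [0.03, -0.03, -0.0033, 0.13, 0, 0, 0.0008]]'; python3 -c "
from h import *
ins(.125,.0206)"
```

```text
clock: 6.0
position: [0.5047, -0.0964, 0.0203]
tool_rot: [-3.141, -0.0, 2.141]
force: [0.6, 0.8, -2.1]
grip_width: 0.0347
finger_force: 41.4
t 6.0 pos [ 0.5047 -0.0964  0.0203] rot [-3.1415e+00 -1.0000e-04  2.1407e+00] w 0.0347 F [ 0.6  0.8 -2.1]
d [-0.0343  0.0002 -0.0003] rv [-0.0001 -0.0001 -0.0013]
along 0.1593219422596327 lat 0.000173854583412264
```

In the tool's units: -0.024 m / 0.3 = -0.08, -0.018 m / 0.3 = -0.06.

```bash
python3 nudge.py '[[0.03, -0.02, 0, 0, 0, 0, 0], [0.03, -0.04, 0, 0, 0, 0, 0], [0.03, -0.06, 0, 0, 0, 0, 0], [0.03, -0.08, 0, 0, 0, 0, 0], [0.03, -0.08, 0, 0, 0, 0, 0]]'; python3 nudge.py '[[0.03, -0.01, 0, 0, 0, 0, 0], [0.03, -0.02, 0, 0, 0, 0, 0], [0.03, -0.03, 0, 0, 0, 0, 0], [0.03, -0.03, 0, 0, 0, 0, 0]]'; python3 - <<'E'
from h import *
ins(.123,.0206)
im=vision.grab_frame("scene");x,y,w,h=270,215,120,90
cv2.imwrite("pics/s4.png",cv2.resize(im[y:y+h,x:x+w],None,fx=6,fy=6,interpolation=cv2.INTER_CUBIC))
E
```

```text
clock: 6.62
position: [0.5179, -0.1172, 0.0203]
tool_rot: [3.142, 0.0, 2.14]
force: [-0.2, -0.1, -1.9]
grip_width: 0.0347
finger_force: 41.5
clock: 7.12
position: [0.5226, -0.1244, 0.0203]
tool_rot: [3.142, 0.0, 2.141]
force: [-0.5, -0.1, -2.2]
grip_width: 0.0348
finger_force: 41.5
t 7.12 pos [ 0.5226 -0.1244  0.0203] rot [3.1416e+00 1.0000e-04 2.1405e+00] w 0.0348 F [-0.5 -0.1 -2.2]
d [-0.0031  0.0002 -0.0003] rv [ 0.      0.0001 -0.0015]
along 0.12607753014408896 lat 0.0002450386544181546
```

View pics/s4.png

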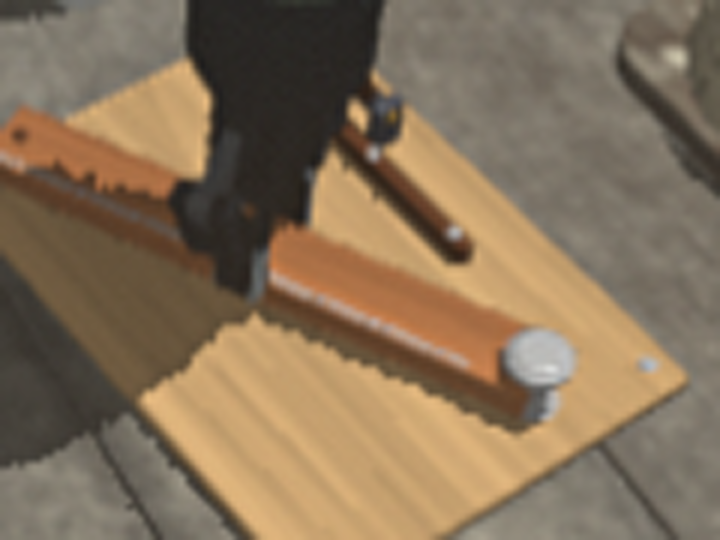

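The fork is under the head and round the post, with the head at (538,355) over the bar's end. I'll push on gently until it touches.

In the tool's units: -0.003 m / 0.3 = -0.01, -0.0015 m / 0.3 = -0.005.

```bash
python3 nudge.py '[[0.03, -0.005, 0, 0, 0, 0, 0], [0.03, -0.01, 0, 0, 0, 0, 0], [0.03, -0.01, 0, 0, 0, 0, 0]]'; python3 nudge.py '[[0.03, -0.005, 0, 0, 0, 0, 0], [0.03, -0.01, 0, 0, 0, 0, 0], [0.03, -0.01, 0, 0, 0, 0, 0]]'; 
```

```text
clock: 7.55
position: [0.5242, -0.1268, 0.0203]
tool_rot: [3.142, 0.0, 2.141]
force: [-0.3, -0.0, -1.7]
grip_width: 0.0345
finger_force: 41.5
clock: 7.92
position: [0.5257, -0.1291, 0.0202]
tool_rot: [-3.141, -0.0, 2.141]
force: [-1.2, 2.1, -1.2]
grip_width: 0.0346
finger_force: 41.5
```

In the tool's units: 0.0045 m / 0.3 = 0.015, 0.0035 m / 0.3 = 0.0117.

```bash
python3 nudge.py '[[0.03, 0.0033, 0, 0.0067, 0, 0, 0], [0.03, 0.0033, 0, 0.0117, 0, 0, 0], [0.03, 0.0033, 0, 0.015, 0, 0, 0], [0.03, 0.0033, 0, 0.015, 0, 0, 0]]'
```

```text
clock: 8.43
position: [0.5253, -0.1284, 0.0165]
tool_rot: [3.142, 0.0, 2.141]
force: [-6.9, 2.9, 20.0]
grip_width: 0.0343
finger_force: 43.7
```

In the tool's units: -0.0015 m / 0.3 = -0.005.

```bash
python3 nudge.py '[[0.06, 0, 0, -0.005, 0, 0, 0], [0.06, 0, 0, -0.005, 0, 0, 0], [0.06, 0, 0, -0.005, 0, 0, 0], [0.06, 0, 0, -0.005, 0, 0, 0]]';python3 nudge.py '[[0.06, 0, 0, -0.0667, 0, 0, 0], [0.06, 0, 0, -0.2, 0, 0, 0], [0.06, 0, 0, -0.4, 0, 0, 0], [0.06, 0, 0, -0.5333, 0, 0, 0], [0.06, 0, 0, -0.5333, 0, 0, 0]]'; python3 - <<'E'
from h import *
ins(.2,.2)
im=vision.grab_frame("scene");x,y,w,h=250,205,133,95
A=cv2.resize(im[y:y+h,x:x+w],None,fx=6,fy=6,interpolation=cv2.INTER_CUBIC)
cv2.imwrite("pics/s5.png",A)
cv2.imwrite("pics/s5w.png",vision.grab_frame("wrist"));c=vision.calibration("wrist");np.save("s5w.npy",[c])
E
```

```text
clock: 8.93
position: [0.5252, -0.1284, 0.0172]
tool_rot: [-3.142, -0.0, 2.141]
force: [-0.0, 1.8, 0.0]
grip_width: 0.0601
finger_force: 0.0
clock: 9.55
position: [0.5266, -0.1288, 0.1801]
tool_rot: [3.138, 0.004, 2.14]
force: [-0.1, 0.3, -1.3]
grip_width: 0.06
finger_force: 0.0
t 9.55 pos [ 0.5266 -0.1288  0.1801] rot [3.138  0.0035 2.1404] w 0.06 F [-0.1  0.3 -1.3]
d [ 0.0797 -0.0008 -0.0202] rv [ 0.0036  0.0035 -0.0016]
along 0.12022415536742029 lat -0.0007028953242013622
```

View pics/s5.png

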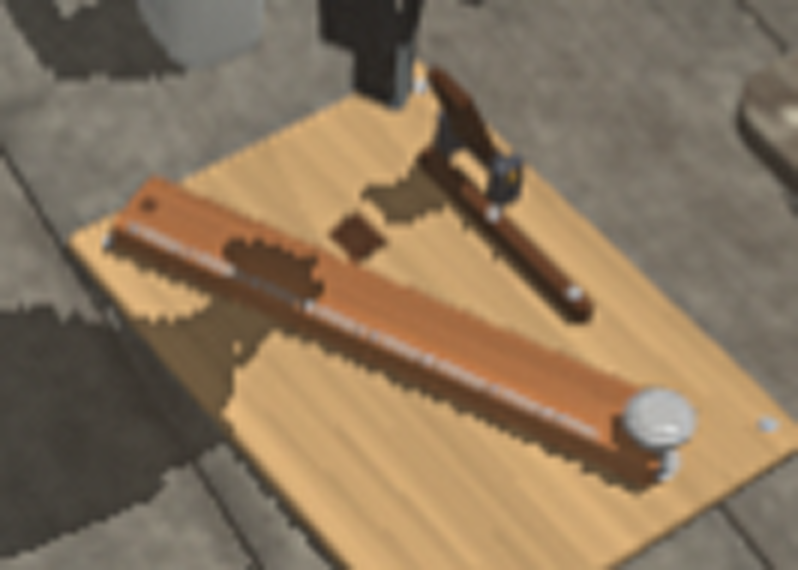

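Bar lies flat on the board, fork under the head at (655,420), tip at (110,230), clear of the lip at (358,237). The flap stands at (460,110). Now regrasp at bar x ≈ +105 mm.

```bash
python3 -c "
from h import *
delta((.4685,-.040,.06),2.141)"
```

```text
t 9.65 pos [ 0.5251 -0.1284  0.1771] rot [-3.1416e+00  1.0000e-04  2.1407e+00] w 0.0603 F [ 0.2  0.9 -0.4]
d [1.05e-01 1.00e-04 1.17e-01] rv [-0.      0.0001 -0.0003]
```

The manual's scale: shifts go in shares of 0.3 m and turns go in shares of 4 rad. Converting my numbers, 0.16 m / 0.3 = 0.5333, 0.14 m / 0.3 = 0.4667.

```bash
python3 nudge.py '[[0.06, 0.1333, 0, 0.1333, 0, 0, 0], [0.06, 0.2667, 0, 0.2667, 0, 0, 0], [0.06, 0.35, 0, 0.39, 0, 0, 0], [0.06, 0.35, 0, 0.4667, 0, 0, 0], [0.06, 0.35, 0, 0.5333, 0, 0, 0]]'; python3 nudge.py '[[0.03, 0, 0, 0, 0, 0, 0], [0.03, 0, 0, 0, 0, 0, 0], [0.03, 0, 0, 0, 0, 0, 0], [0.03, 0, 0, 0, 0, 0, 0]]' 80; python3 -c "
from h import *
delta((.4685,-.040,.0172),2.141)"
```

```text
clock: 10.28
position: [0.4672, -0.0396, 0.0152]
tool_rot: [-3.139, -0.002, 2.142]
force: [-0.5, -0.2, 0.4]
grip_width: 0.0599
finger_force: 0.0
clock: 10.78
position: [0.4685, -0.04, 0.0176]
tool_rot: [3.141, 0.0, 2.141]
force: [-2.0, 2.5, -1.0]
grip_width: 0.0334
finger_force: 79.6
t 10.78 pos [ 0.4685 -0.04    0.0176] rot [3.1414 0.     2.1405] w 0.0334 F [-2.   2.5 -1. ]
d [ 0.     -0.      0.0004] rv [ 0.0002  0.     -0.0005]
```

In the tool's units: -0.0075 m / 0.3 = -0.025, -0.004 m / 0.3 = -0.0133.

```bash
python3 nudge.py '[[0.03, 0, 0, -0.0133, 0, 0, 0], [0.03, 0, 0, -0.025, 0, 0, 0], [0.03, 0, 0, -0.025, 0, 0, 0]]' ; python3 nudge.py '[[0.03, -0.001, 0.038, 0, 0, 0, 0.0125], [0.03, -0.0037, 0.076, 0, 0, 0, 0.025], [0.03, -0.0087, 0.1137, 0, 0, 0, 0.0375], [0.03, -0.015, 0.151, 0, 0, 0, 0.05], [0.03, -0.015, 0.151, 0, 0, 0, 0.05]]'; python3 nudge.py '[[0.03, -0.001, 0.038, 0, 0, 0, 0.0125], [0.03, -0.0037, 0.076, 0, 0, 0, 0.025], [0.03, -0.0087, 0.1137, 0, 0, 0, 0.0375], [0.03, -0.0087, 0.1137, 0, 0, 0, 0.0375]]'
```

```text
clock: 11.15
position: [0.4686, -0.04, 0.0251]
tool_rot: [3.141, 0.0, 2.141]
force: [-0.8, 1.7, -3.0]
grip_width: 0.0336
finger_force: 79.7
clock: 11.78
position: [0.5096, -0.019, 0.0247]
tool_rot: [3.141, 0.0, 1.941]
force: [-1.3, -0.3, -3.5]
grip_width: 0.0334
finger_force: 79.9
clock: 12.28
position: [0.5425, -0.0091, 0.0247]
tool_rot: [3.142, -0.0, 1.79]
force: [-1.7, 0.5, -1.3]
grip_width: 0.0335
finger_force: 79.9
```

In the tool's units: 0.0137 m / 0.3 = 0.0457, 0.0068 m / 0.3 = 0.0227, 0.06 rad / 4 = 0.015.

```bash
python3 nudge.py '[[0.03, -0.0003, 0.0227, 0, 0, 0, 0.0075], [0.03, -0.0013, 0.0457, 0, 0, 0, 0.015], [0.03, -0.0013, 0.0457, 0, 0, 0, 0.015], [0.03, -0.0013, 0.0457, 0, 0, 0, 0.015]]'; python3 - <<'E'
from h import *
delta((.5,0,0),1.704)
im=vision.grab_frame("scene");x,y,w,h=270,195,133,95
cv2.imwrite("pics/s6.png",cv2.resize(im[y:y+h,x:x+w],None,fx=6,fy=6,interpolation=cv2.INTER_CUBIC))
E
```

```text
clock: 12.78
position: [0.5552, -0.0068, 0.0247]
tool_rot: [-3.141, -0.0, 1.731]
force: [-0.0, 0.0, -3.2]
grip_width: 0.0339
finger_force: 79.9
t 12.78 pos [ 0.5552 -0.0068  0.0247] rot [-3.1414 -0.      1.7312] w 0.0339 F [-0.   0.  -3.2]
d [ 0.0156 -0.0534  0.0248] rv [-0.0002  0.      0.0272]
```

View pics/s6.png

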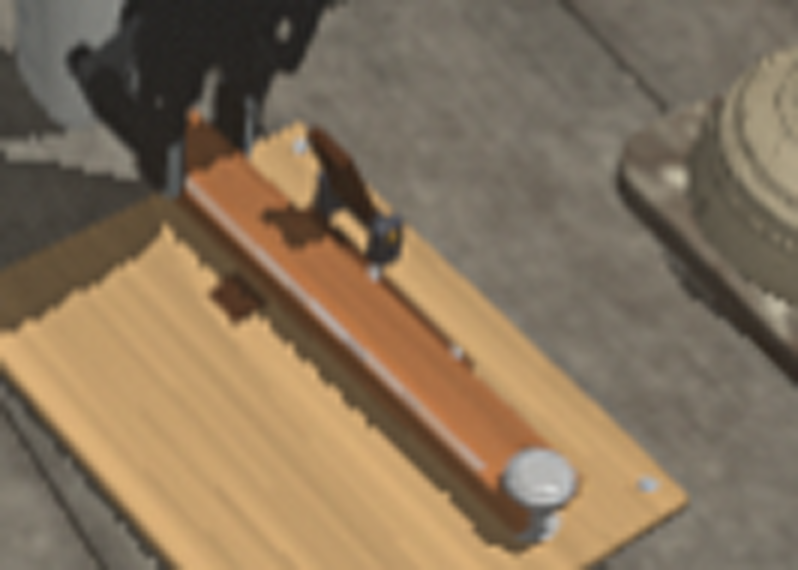

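Bar is almost in line along the fence, fork on the post at (538,480) and lip at (235,297) just beside it. I'll continue until the fence is felt.

In the tool's units: 0.0046 m / 0.3 = 0.0153, 0.0023 m / 0.3 = 0.0077, 0.02 rad / 4 = 0.005.

```bash
for i in 1; do python3 nudge.py '[[0.03, 0, 0.0077, 0, 0, 0, 0.0025], [0.03, 0, 0.0153, 0, 0, 0, 0.005], [0.03, 0, 0.0153, 0, 0, 0, 0.005]]'; done; python3 nudge.py '[[0.03, 0, 0.0037, 0, 0, 0, 0.0013], [0.03, 0, 0.0077, 0, 0, 0, 0.0025], [0.03, 0, 0.0077, 0, 0, 0, 0.0025]]'
```

```text
clock: 13.2
position: [0.5599, -0.0061, 0.0247]
tool_rot: [-3.141, 0.0, 1.71]
force: [-0.9, -1.2, -2.5]
grip_width: 0.0337
finger_force: 79.9
clock: 13.58
position: [0.5617, -0.0057, 0.0246]
tool_rot: [-3.141, -0.0, 1.701]
force: [-4.2, 0.9, -2.3]
grip_width: 0.0336
finger_force: 80.0
```

In the tool's units: 0.0075 m / 0.3 = 0.025, 0.006 m / 0.3 = 0.02, -0.006 rad / 4 = -0.0015.

```bash
python3 nudge.py '[[0.03, 0, -0.0067, 0, 0, 0, -0.0015], [0.03, 0, -0.0067, 0, 0, 0, -0.0015], [0.03, 0, -0.0067, 0.01, 0, 0, -0.0015], [0.03, 0, -0.0067, 0.02, 0, 0, -0.0015], [0.03, 0, -0.0067, 0.025, 0, 0, -0.0015]]'; python3 nudge.py '[[0.03, 0, 0, 0, 0, 0, 0], [0.03, 0, 0, 0, 0, 0, 0]]'
```

```text
clock: 14.2
position: [0.5602, -0.006, 0.017]
tool_rot: [3.142, 0.0, 1.707]
force: [0.2, 1.0, -1.4]
grip_width: 0.0331
finger_force: 80.1
clock: 14.45
position: [0.5603, -0.006, 0.0173]
tool_rot: [3.141, -0.0, 1.707]
force: [0.4, -0.1, -0.9]
grip_width: 0.0334
finger_force: 80.0
```

In the tool's units: -0.05 m / 0.3 = -0.1667, -0.02 m / 0.3 = -0.0667.

```bash
python3 nudge.py '[[0.06, 0, 0, 0, 0, 0, 0], [0.06, 0, 0, 0, 0, 0, 0], [0.06, 0, 0, 0, 0, 0, 0], [0.06, 0, 0, 0, 0, 0, 0]]' 40; python3 nudge.py '[[0.06, 0, 0, -0.0667, 0, 0, 0], [0.06, 0, 0, -0.1667, 0, 0, 0], [0.06, 0, 0, -0.1667, 0, 0, 0], [0, 0, 0, -0.1667, 0, 0, 0], [0, 0, 0, -0.1667, 0, 0, 0]]';python3 nudge.py '[[0, 0, 0, 0, 0, 0, 0], [0, 0, 0, 0, 0, 0, 0]]'; python3 - <<'E'
from h import *
delta((.56,-.006,.05),1.705)
im=vision.grab_frame("scene");x,y,w,h=270,195,133,95
cv2.imwrite("pics/s7.png",cv2.resize(im[y:y+h,x:x+w],None,fx=6,fy=6,interpolation=cv2.INTER_CUBIC))
E
```

```text
clock: 14.95
position: [0.5602, -0.006, 0.0173]
tool_rot: [3.142, 0.0, 1.707]
force: [-0.1, -0.1, 0.6]
grip_width: 0.0602
finger_force: 0.0
clock: 15.58
position: [0.5597, -0.006, 0.0666]
tool_rot: [-3.14, -0.0, 1.707]
force: [-0.3, -0.0, -0.3]
grip_width: 0.024
finger_force: 0.0
clock: 15.82
position: [0.56, -0.0061, 0.067]
tool_rot: [-3.141, -0.0, 1.707]
force: [-0.6, 1.1, -0.2]
grip_width: 0.0003
finger_force: 0.0
t 15.82 pos [ 0.56   -0.0061  0.067 ] rot [-3.141  -0.      1.7067] w 0.0003 F [-0.6  1.1 -0.2]
d [0.0001 0.0001 0.017 ] rv [-0.0006 -0.      0.0017]
```

View pics/s7.png

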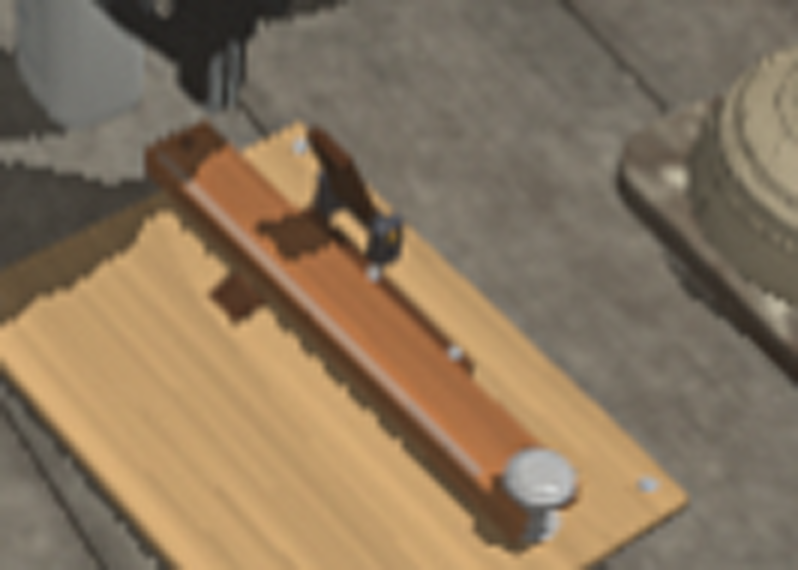

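Bar sits in line between lip and fence; the fork is under the head and the flap is still up. Now press near the free end with shut fingers.

In the tool's units: 0.042 m / 0.3 = 0.14, 0.04 m / 0.3 = 0.1333.

```bash
python3 nudge.py '[[0, 0, 0, 0.0667, 0, 0, 0], [0, 0, 0, 0.12, 0, 0, 0], [0, 0, 0, 0.1333, 0, 0, 0], [0, 0, 0, 0.14, 0, 0, 0], [0, 0, 0, 0.14, 0, 0, 0]]'; python3 nudge.py '[[0, 0, 0, 0.005, 0, 0, 0], [0, 0, 0, 0.005, 0, 0, 0], [0, 0, 0, 0.005, 0, 0, 0]]'
```

```text
clock: 16.5
position: [0.5598, -0.006, 0.0261]
tool_rot: [-3.141, -0.0, 1.707]
force: [-7.2, 0.2, 14.1]
grip_width: -0.0002
finger_force: 7.3
clock: 16.88
position: [0.5599, -0.006, 0.0259]
tool_rot: [-3.141, 0.0, 1.707]
force: [-16.1, 0.5, 45.8]
grip_width: -0.0001
finger_force: 22.4
```

In the tool's units: -0.11 m / 0.3 = -0.3667, -0.07 m / 0.3 = -0.2333.

```bash
python3 nudge.py '[[0, 0, 0, -0.1, 0, 0, 0], [0, 0, 0, -0.2333, 0, 0, 0], [0, 0, 0, -0.3667, 0, 0, 0], [0, 0, 0, -0.3667, 0, 0, 0]]'; python3 - <<'E'
from h import *
delta((.6392,-.0589,.13),1.706)
S=vision.calibration("scene")
for p in((550,330),(553,300),(590,355)):print("bowl",ray(S,np.array(p)/1.42857,.03))
print("flap tip",[ray(S,px((332,140),(270,195),6),z) for z in(.08,.085)], "hinge proj",(proj(S,[(.6075,-.0632,.031),(.6075-.0149,-.0652,.085)])-[270,195]+.5)*6)
E
```

```text
clock: 17.38
position: [0.5618, -0.0061, 0.1369]
tool_rot: [3.137, 0.0, 1.706]
force: [-0.6, 1.5, -1.4]
grip_width: 0.0001
finger_force: 0.0
t 17.38 pos [ 0.5618 -0.0061  0.1369] rot [3.1365e+00 4.0000e-04 1.7064e+00] w 0.0001 F [-0.6  1.5 -1.4]
d [-0.0628  0.0695  0.0072] rv [0.0051 0.0004 0.0004]
bowl [ 0.73691674 -0.14050618  0.03      ]
bowl [ 0.79156516 -0.07682165  0.03      ]
bowl [ 0.76605697 -0.22517137  0.03      ]
flap tip [array([ 0.58738008, -0.06574217,  0.08      ]), array([ 0.58449981, -0.06982974,  0.085     ])] hinge proj [[359.69087388 199.34492711]
 [343.0943137  127.74857927]]
```

In the tool's units: 0.07 m / 0.3 = 0.2333, -0.063 m / 0.3 = -0.21.

```bash
python3 nudge.py '[[0, -0.1, 0.1167, 0, 0, 0, 0], [0, -0.21, 0.2333, 0, 0, 0, 0], [0, -0.21, 0.2333, 0.0667, 0, 0, 0], [0, -0.21, 0.2333, 0.15, 0, 0, 0], [0, -0.21, 0.2333, 0.2067, 0, 0, 0]]'; python3 nudge.py '[[0, 0, 0, 0, 0, 0, 0]]'; python3 -c "
from h import *
H=np.array([.6075,-.0632]);f=np.array([-.991,-.1346])
delta((*(H-.0035*f),.0716),1.706)"
```

```text
clock: 18.0
position: [0.637, -0.0586, 0.0698]
tool_rot: [-3.139, -0.001, 1.707]
force: [0.8, 0.2, -0.3]
grip_width: 0.0001
finger_force: 0.0
clock: 18.12
position: [0.637, -0.0586, 0.0704]
tool_rot: [-3.139, -0.001, 1.707]
force: [-0.7, 0.6, 0.1]
grip_width: 0.0002
finger_force: 0.0
t 18.12 pos [ 0.637  -0.0586  0.0704] rot [-3.1391e+00 -5.0000e-04  1.7071e+00] w 0.0002 F [-0.7  0.6  0.1]
d [-0.0005 -0.0264 -0.0012] rv [-0.0025 -0.0005  0.0011]
```

In the tool's units: -0.043 m / 0.3 = -0.1433, -0.038 m / 0.3 = -0.1267.

```bash
python3 nudge.py '[[0, 0, -0.0433, 0, 0, 0, 0], [0, 0, -0.0883, 0, 0, 0, 0], [0, 0, -0.11, 0.0067, 0, 0, 0], [0, 0, -0.1267, 0.0133, 0, 0, 0], [0, 0, -0.1433, 0.0267, 0, 0, 0]]'; python3 nudge.py '[[0, 0, -0.015, 0.015, 0, 0, 0], [0, 0, -0.0283, 0.0333, 0, 0, 0], [0, 0, -0.0383, 0.0517, 0, 0, 0], [0, 0, -0.0433, 0.07, 0, 0, 0], [0, 0, -0.045, 0.0817, 0, 0, 0]]';  python3 nudge.py '[[0, 0, 0, 0.005, 0, 0, 0], [0, 0, 0, 0.0083, 0, 0, 0], [0, 0, 0, 0.0083, 0, 0, 0]]'
```

```text
clock: 18.75
position: [0.5955, -0.0648, 0.0639]
tool_rot: [3.141, 0.0, 1.707]
force: [1.0, 0.3, 2.1]
grip_width: -0.0001
finger_force: 0.6
clock: 19.38
position: [0.5818, -0.0666, 0.0388]
tool_rot: [-3.141, -0.0, 1.707]
force: [-0.8, -0.6, 1.8]
grip_width: -0.0
finger_force: 0.7
clock: 19.75
position: [0.5822, -0.0666, 0.0368]
tool_rot: [3.141, -0.0, 1.707]
force: [0.7, 0.2, -0.0]
grip_width: 0.0
finger_force: 0.0
```

In the tool's units: 0.002 m / 0.3 = 0.0067, 0.001 m / 0.3 = 0.0033.

```bash
python3 nudge.py '[[0, 0, 0, 0.0033, 0, 0, 0], [0, 0, 0, 0.0067, 0, 0, 0], [0, 0, 0, 0.0067, 0, 0, 0]]';  python3 nudge.py '[[0, 0, 0, 0.0023, 0, 0, 0], [0, 0, 0, 0.004, 0, 0, 0], [0, 0, 0, 0.004, 0, 0, 0]]'
```

```text
clock: 20.12
position: [0.5821, -0.0667, 0.035]
tool_rot: [3.142, 0.0, 1.707]
force: [-2.9, 0.1, 6.3]
grip_width: -0.0001
finger_force: 3.1
clock: 20.5
position: [0.5822, -0.0666, 0.0347]
tool_rot: [3.141, 0.0, 1.707]
force: [-8.3, 1.5, 24.8]
grip_width: -0.0001
finger_force: 12.5
```

Stopped firmly at z = 0.035, the closed height. Retreat and look.

In the tool's units: -0.18 m / 0.3 = -0.6, -0.13 m / 0.3 = -0.4333.

```bash
python3 nudge.py '[[0, 0, 0, -0.0667, 0, 0, 0], [0, 0, 0, -0.2333, 0, 0, 0], [0, 0, 0, -0.4333, 0, 0, 0], [0, 0, 0, -0.6, 0, 0, 0], [0, 0, 0, -0.6, 0, 0, 0]]'; python3 - <<'E'
from h import *
im=vision.grab_frame("scene");x,y,w,h=270,195,133,95
A=cv2.resize(im[y:y+h,x:x+w],None,fx=6,fy=6,interpolation=cv2.INTER_CUBIC)
cv2.imwrite("pics/s8.png",A)
E
```

```text
clock: 21.12
position: [0.5839, -0.0668, 0.2182]
tool_rot: [3.135, 0.001, 1.706]
force: [0.3, 0.2, 0.2]
grip_width: -0.0003
finger_force: 0.0
```

View pics/s8.png

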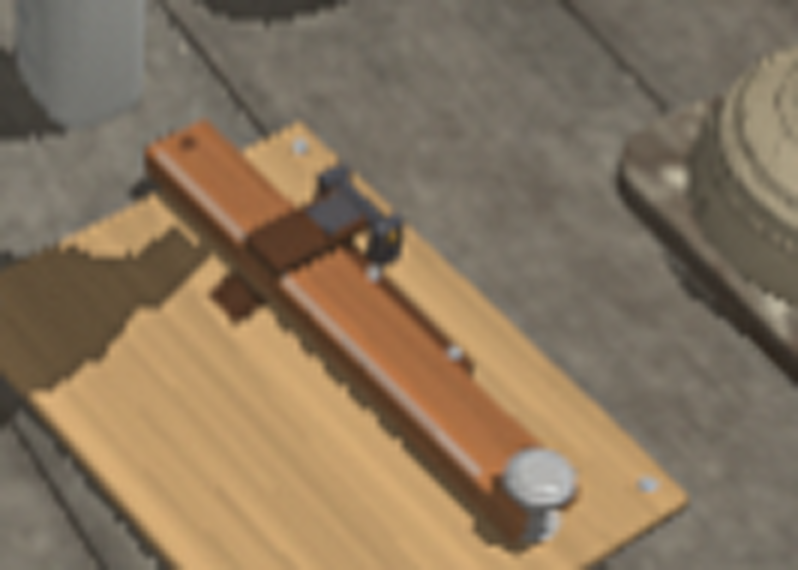

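The flap lies flat across the bar at (310,235), and the bar is seated with its fork at the post (538,490). Handing in.

```bash
python3 nudge.py '[[0, 0, 0, 0, 0, 0, 0], [0, 0, 0, 0, 0, 0, 0]]' >/dev/null; python3 -c "
from workcell import bot, vision
print(bot.job_done())"
```

```text
the job is handed in; nothing more can be done
None
```

I handed the job in at about 21 s: the bar is seated between lip and fence with its fork on the post, I pressed its top before closing the flap, and the last picture shows the flap flat over it, but `job_done()` returned no verdict.

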